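# Empty the discard beakers into the sprung-lid bin

### The job

Clear away the used tubes: swing the lid of the steel discard bin right over until its springs hold it open by themselves and let go of it, then tip all the used tubes out of the three beakers into the bin and stand the emptied beakers upright in the shallow grey wash tray. Then close the bin lid fully again, easing it down slowly against its springs and weight all the way so that it never snaps shut. A tube that lands beside the bin goes in too; leave the marker pen, the ballpoint pen and the timer where they lie.

Things in the scene. Friction and masses are not known exactly. Their poses are not given: they have to be found in the camera images.
- bin: white-painted sheet-steel discard bin, fixed, 180 mm (its x) by 260 mm (its y) by 110 mm high, walls 3 mm, inner floor 7 mm up; origin at the centre of its underside, z up. The lid hinge runs along its y at x = +80 mm, z = 113 mm, on the side at the robot's right (about world -y); the handle is at its -x side. Behind it a bottle shelf overhangs the bench from x = 0.71 m on, 337 to 367 mm up
- bin_lid (a joint): lid: 0 closed, 1.88 rad fully open, leaning back on its stop. Side springs go over centre at about 1.55 rad: below that springs and weight pull it shut (4 to 5 N at the handle from closed to half way), above it they hold it open (1.7 N at the handle pulls it away). No latch, hardly any damping. Steel, 174 x 266 x 4 mm, 0.45 kg
- lid_handle (a point): middle of the lid's black round handle bar: 10 mm thick, 110 mm long, parallel to the hinge, 219 mm from the hinge axis, in the lid's plane (7 mm off it), 43 mm clear of the lid's edge so that a finger fits between; arms at the bar's ends. Closed: 120 mm above the worktop, beyond the bin's -x side; 333 mm up half way. Axes as lid_hinge
- lid_hinge (a point): point on the hinge axis in the middle of the lid, 113 mm above the worktop; its axes turn with the lid (y along the hinge, -x towards the handle, z out of the lid's outer face)
- tray: fixed shallow grey plastic wash tray, 260 mm (its x) by 200 mm (its y), rim 16 mm high, walls and floor 4 mm thick; origin at the centre of its underside, z up
- beaker_1: clear plastic 100 ml beaker, straight, 67 mm high, 55 mm across at the rim and 50 at the foot, 45 mm inside, floor 4 mm thick, 60 g; origin at the centre of its underside, z up its axis to the open mouth. It may hold 0, 1 or 2 used tubes, which slide out when it is tipped some 25 to 30 degrees past level
- beaker_2: clear plastic 100 ml beaker, straight, 67 mm high, 55 mm across at the rim and 50 at the foot, 45 mm inside, floor 4 mm thick, 60 g; origin at the centre of its underside, z up its axis to the open mouth. It may hold 0, 1 or 2 used tubes, which slide out when it is tipped some 25 to 30 degrees past level
- beaker_3: clear plastic 100 ml beaker, straight, 67 mm high, 55 mm across at the rim and 50 at the foot, 45 mm inside, floor 4 mm thick, 60 g; origin at the centre of its underside, z up its axis to the open mouth. It may hold 0, 1 or 2 used tubes, which slide out when it is tipped some 25 to 30 degrees past level
- tube_1u: used 1.5 ml microtube with a blue screw cap, 42 mm long, 12 mm across the cap, 10 g, slippery plastic; origin at the centre of its narrow closed end, z along the tube to the cap. At the start it stands inside a beaker. None: this one is absent
- tube_2u: used 1.5 ml microtube with a blue screw cap, 42 mm long, 12 mm across the cap, 10 g, slippery plastic; origin at the centre of its narrow closed end, z along the tube to the cap. At the start it stands inside a beaker. None: this one is absent
- tube_3u: used 1.5 ml microtube with a blue screw cap, 42 mm long, 12 mm across the cap, 10 g, slippery plastic; origin at the centre of its narrow closed end, z along the tube to the cap. At the start it stands inside a beaker. None: this one is absent
- tube_4u: used 1.5 ml microtube with a blue screw cap, 42 mm long, 12 mm across the cap, 10 g, slippery plastic; origin at the centre of its narrow closed end, z along the tube to the cap. At the start it stands inside a beaker. None: this one is absent
- tube_5u: used 1.5 ml microtube with a blue screw cap, 42 mm long, 12 mm across the cap, 10 g, slippery plastic; origin at the centre of its narrow closed end, z along the tube to the cap. At the start it stands inside a beaker. None: this one is absent
- tube_6u: used 1.5 ml microtube with a blue screw cap, 42 mm long, 12 mm across the cap, 10 g, slippery plastic; origin at the centre of its narrow closed end, z along the tube to the cap. At the start it stands inside a beaker. None: this one is absent
- marker: marker pen lying on the worktop near the robot, 135 mm long, 17 mm thick; to be left alone
- ballpen: ballpoint pen lying on the worktop in front of the bin, 145 mm long, 11 mm thick; to be left alone
- timer: white lab timer on the worktop to the right of the bin, 62 by 68 mm, 20 mm high; to be left alone

How it is judged (in metres and radians):
On the way, in this order (a step that is already met when the one before it is completed fails the run):
1. the lid is swung right over and stays open by its springs, let go (value of joint bin_lid above 1.7 rad and contact force between the fingers and bin_lid below 0.2 N and velocity of joint bin_lid between -0.2 and 0.2 rad/s), for 0.4 s.
2. every used tube is in the bin (x of tube_1u in the frame of bin between -0.092 and 0.092 m and y of tube_1u in the frame of bin between -0.132 and 0.132 m and z of tube_1u in the frame of bin between 0 and 0.1 m and x of tube_2u in the frame of bin between -0.092 and 0.092 m and y of tube_2u in the frame of bin between -0.132 and 0.132 m and z of tube_2u in the frame of bin between 0 and 0.1 m and x of tube_3u in the frame of bin between -0.092 and 0.092 m and y of tube_3u in the frame of bin between -0.132 and 0.132 m and z of tube_3u in the frame of bin between 0 and 0.1 m and x of tube_4u in the frame of bin between -0.092 and 0.092 m and y of tube_4u in the frame of bin between -0.132 and 0.132 m and z of tube_4u in the frame of bin between 0 and 0.1 m and x of tube_5u in the frame of bin between -0.092 and 0.092 m and y of tube_5u in the frame of bin between -0.132 and 0.132 m and z of tube_5u in the frame of bin between 0 and 0.1 m and x of tube_6u in the frame of bin between -0.092 and 0.092 m and y of tube_6u in the frame of bin between -0.132 and 0.132 m and z of tube_6u in the frame of bin between 0 and 0.1 m), for 0.3 s.
At the end, for the whole second after the job is handed in: The lid is fully closed (within 0.03 rad) and at rest, every used tube lies in the bin, and all three beakers stand upright (within 0.12 rad), released and at rest, on the floor of the wash tray (all of step 2 and value of joint bin_lid below 0.03 rad and velocity of joint bin_lid between -0.05 and 0.05 rad/s and angle between each of beaker_1, beaker_2, beaker_3's own z axis and vertical below 0.12 rad and linear speed of each of beaker_1, beaker_2, beaker_3 below 0.02 m/s and x of beaker_1 in the frame of tray between -0.13 and 0.13 m and y of beaker_1 in the frame of tray between -0.1 and 0.1 m and z of beaker_1 in the frame of tray between -0.001 and 0.009 m and x of beaker_2 in the frame of tray between -0.13 and 0.13 m and y of beaker_2 in the frame of tray between -0.1 and 0.1 m and z of beaker_2 in the frame of tray between -0.001 and 0.009 m and x of beaker_3 in the frame of tray between -0.13 and 0.13 m and y of beaker_3 in the frame of tray between -0.1 and 0.1 m and z of beaker_3 in the frame of tray between -0.001 and 0.009 m); the robot touches nothing.
It fails at once if the lid is let snap shut: between 1.3 and 0.15 rad it closes faster than 1.5 rad/s, or meets the end of its travel faster than 4 rad/s ((value of joint bin_lid between 0.15 and 1.3 rad and velocity of joint bin_lid below -1.5 rad/s) or (value of joint bin_lid below 0.15 rad and velocity of joint bin_lid below -4 rad/s)).
It fails at once if the marker, the ballpoint pen or the timer is moved more than 30 mm (distance of any of marker, timer, ballpen from where it was at the start of the episode above 0.03 m).
Of tube_1u, tube_2u, tube_3u, tube_4u, tube_5u, tube_6u only 3 to 6 are there at a start; the rules pass over those that are not, and their reading is None.
At some moment in a run one of beaker_1, beaker_2, beaker_3 may be knocked a few centimetres aside while the robot is not near it.
It also fails if it takes over 210 s, if anything falls off the work surface, if the arm or the gripper's body presses on something with over 40 N, if the wrist force passes 120 N, or if a joint passes its speed limit or range.

### The arm

A 6-joint arm with a two-finger parallel gripper is mounted at the origin on a cart in front of the work surface, level with it; the furniture and walls round the work are solid. World frame = base frame: x ahead of the robot, y to its left, z up, the work surface at z = 0. Lengths are in mm, angles in rad, forces in N, time in s.
With the tool pointing down it reaches from about 350 to 975 mm from the base axis. Payload 7.1 kg.
Tool frame: the origin (TCP) lies on the front face of the gripper's body, between the roots of the fingers; the fingertips stand 80 mm ahead of it and the grasp point (between the pads) lies 61 mm ahead of it (env.tips_ahead is the distance from the TCP to the fingertips, in mm); z points along the fingers, y is the line along which they close (so a half turn about z gives the same grasp; the last joint's range is limited). The gripper opens to 88 mm and grips with 3 to 60 N. Pads are 20 mm wide; open, the fingers measure 115 mm over their backs; the gripper's body (75 mm by 178 mm) begins 61 mm behind the grasp point.
Start: joints at [-1.276, 0.423, 1.63, -0, 1.089, -0.019], TCP at [192.94, -594.457, 302.675] pointing down, gripper open.
Joint ranges: [-3, 3], [-0.9, 2.11], [0.09, 2.58], [-1.31, 4.45], [0.11, 2.69], [-2.54, 2.54]. Speed limits (rad/s): [2.39, 2.39, 3.01, 3.14, 3.14, 3.14].

### API

Orientations are given as a unit quaternion [x, y, z, w].
In Python, from station import env, set_gripper, viewer, workorder gives the robot as it stands. Calls block until the motion is done:
- env.reach(position, orientation): joint-space move of the TCP to a pose.
- env.move_l(position, rot=None, rate=150, f_stop=None): straight line of the TCP; rot=None keeps the orientation; rate is the mean speed in mm/s. With f_stop (N) it stops when the force on the tool has changed by that much, and returns True; else False.
- env.move_joints(angles): joint-space move.
- set_gripper(opening): finger opening in mm; the grip force is fixed at half the most; returns when the fingers have stopped.
- env.hold(seconds).
- env.ik(position, orientation): joint angles nearest the present ones, or None.
- env.read_state(): the state.
- viewer.camera(name): name is "scene" or "top" or "wrist"; returns the picture (480x640x3 uint8, blue, green, red); there is no depth.
- viewer.camera_params(name): a dict with "fx", "fy", "cx", "cy" (pixels), "pose" (4x4, takes a point from camera to world coordinates); the wrist camera has in their place "tool_from_camera" (4x4, takes a point from camera to tool coordinates, whose origin is the TCP and whose axes are the flange's). Camera axes: x right, y up, looking along -z (the intrinsics and any distortion apply to the point x, -y, -z); pixel columns grow to the right and rows downward; lengths in mm; the calibration is good to about 2 mm. The wrist camera is an equidistant fisheye: a pixel r from the principal point sees the ray r / f radians off the axis. A picture is of the moment at which its call begins: read the wrist's pose just before it. camera_params takes no time and is no camera call.
A pose or a line that the arm cannot do raises env.IKError and nothing moves.
- workorder.sign_off(): hands the job in; it is judged then, once.
The state is a dict: "time_s": time; "qpos": joint angles; "dq": joint speeds; "tau": joint torques, N m; "tool_pos": TCP position; "orientation": TCP orientation; "force": force on the tool from outside, world axes, zero at the start; "wrist_torque": the same for the moment, N m; "width": finger opening in mm; "grip_force": force on a finger pad.
Only numpy, scipy, OpenCV 4.12 (cv2) and the standard library are available. Lean on these libraries where they do the work, as an engineer would, in place of code of your own. Each camera call takes 0.05 s, during which the arm holds its last target. There are 200 camera calls.

## Working session

There is one attempt and no reset: what is moved stays moved. The work goes in short steps, each a Python script; the robot and the scene stay as the last script left them, time stands still between calls to the robot, and variables do not carry over. Pictures are saved under pics/ and viewed, at most 14 in all, crops included, and the job is handed in when it is done.

```bash
ls; mkdir -p pics; python3 - <<'E'
from station import env, set_gripper, viewer, workorder
import cv2, numpy as np
np.set_printoptions(precision=4,suppress=True)
for n in ["scene","top","wrist"]:
    cv2.imwrite(f"pics/{n}0.png",viewer.camera(n)); print(n,viewer.camera_params(n))
print(env.read_state(), env.tips_ahead)
E
```

```text
pics
scene {'fx': 568.5052464818382, 'fy': 568.5052464818382, 'cx': 312.8149302219819, 'cy': 231.0992924617758, 'pose': array([[  -0.6552,    0.3816,   -0.6519, -324.8151],
       [  -0.7552,   -0.3117,    0.5766,  715.774 ],
       [   0.0168,    0.8702,    0.4925,  699.8429],
       [   0.    ,    0.    ,    0.    ,    1.    ]])}
top {'fx': 552.9748261409093, 'fy': 552.9748261409093, 'cx': 320.91788595908514, 'cy': 238.82090257821383, 'pose': array([[  -0.0118,    0.9842,   -0.1764,  221.858 ],
       [  -0.9999,   -0.0118,    0.0013,  -10.2977],
       [  -0.0008,    0.1764,    0.9843, 1598.8796],
       [   0.    ,    0.    ,    0.    ,    1.    ]])}
wrist {'fx': 371.64829954431775, 'fy': 371.64829954431775, 'cx': 323.31927755373266, 'cy': 235.53657068694378, 'tool_from_camera': array([[  0.0004,   0.9656,   0.2602,  70.0309],
       [  1.    ,  -0.0001,  -0.0014,   0.7196],
       [ -0.0014,   0.2602,  -0.9656, -83.0447],
       [  0.    ,   0.    ,   0.    ,   1.    ]])}
{'time_s': 0.15, 'qpos': array([-1.276 ,  0.4237,  1.6305,  0.    ,  1.0886, -0.019 ]), 'dq': array([ 0.0015, -0.0011, -0.0011,  0.0002, -0.001 ,  0.0016]), 'tau': array([  0.001 , -54.4982, -27.392 ,   0.0645,   0.0205,  -0.0001]), 'tool_pos': array([ 192.8525, -594.1629,  302.0883]), 'orientation': array([ 0.9877,  0.1562, -0.0001, -0.0006]), 'force': array([0.0211, 0.1735, 0.113 ]), 'wrist_torque': array([-0.0329, -0.0189, -0.0148]), 'grip_force': 0.0, 'width': 87.78953745866386} 80.0
```

View pics/scene0.png

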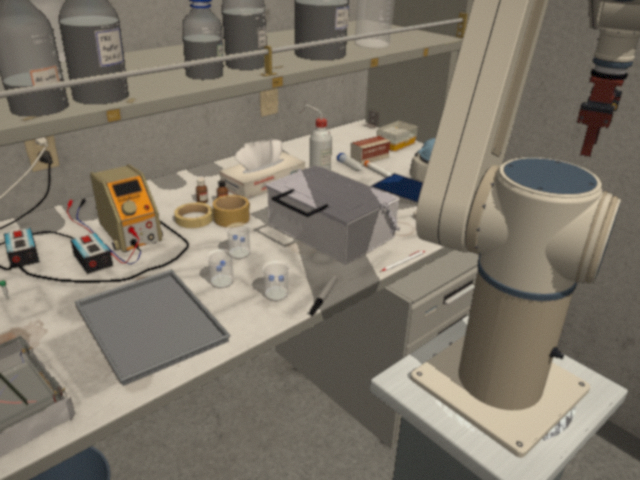

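View pics/top0.png

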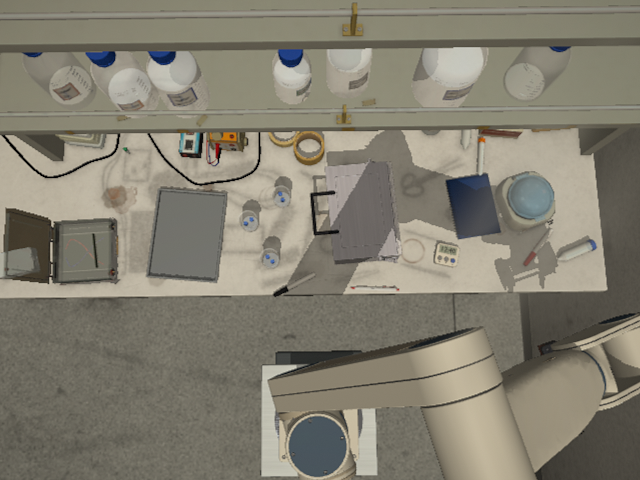

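The top view shows the bin with its handle at about (318,212), the tray at about (187,233) and three beakers at about (250,220), (282,196) and (271,258). I'll enlarge that area.

```bash
python3 - <<'E'
import cv2
im=cv2.imread('pics/top0.png')
cv2.imwrite('pics/top0a.png',cv2.resize(im[150:305,225:425],None,fx=3.9,fy=3.9,interpolation=cv2.INTER_CUBIC))
cv2.imwrite('pics/top0b.png',cv2.resize(im[170:300,135:305],None,fx=4.5,fy=4.5,interpolation=cv2.INTER_CUBIC))
E
```

```text
(no output)
```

View pics/top0a.png

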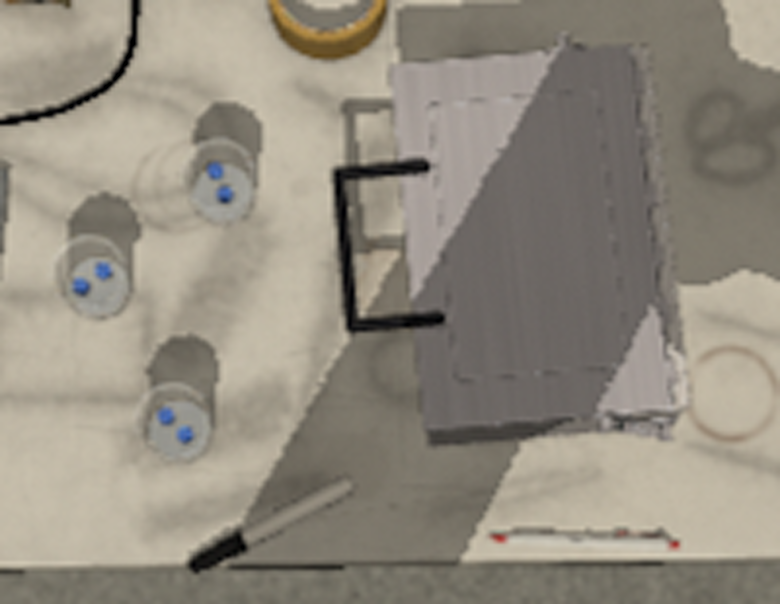

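View pics/top0b.png

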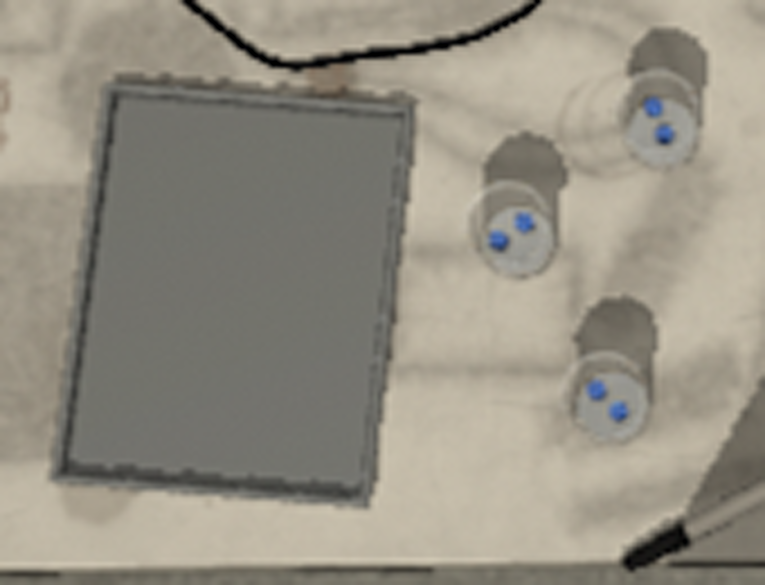

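Each beaker holds two blue caps, so there are six tubes. In the first crop the handle bar runs from (340,172) to (351,324), and the lid corners are at (392,66), (428,432), (640,48) and (682,405). In the second crop the beaker feet are at (662,134), (520,242) and (611,407), and the tray corners are also readable.

```bash
cat > h.py <<'E'
from station import env, set_gripper, viewer, workorder
import cv2, numpy as np
from scipy.spatial.transform import Rotation as R
np.set_printoptions(precision=3,suppress=True)
def pix(cam,u,v,z):
    p=viewer.camera_params(cam); T=p['pose']
    d=T[:3,:3]@np.array([(u-p['cx'])/p['fx'],-(v-p['cy'])/p['fy'],-1])
    o=T[:3,3]; return o+d*(z-o[2])/d[2]
def proj(cam,P):
    p=viewer.camera_params(cam); T=p['pose']
    c=T[:3,:3].T@(np.asarray(P,float)-T[:3,3])
    return np.array([p['cx']+p['fx']*c[0]/-c[2],p['cy']+p['fy']*-c[1]/-c[2]])
def st(): 
    s=env.read_state(); return s
E
python3 - <<'E'
from h import *
a=lambda x,y,z:pix('top',(x+.5)/3.9-.5+225,(y+.5)/3.9-.5+150,z)
b=lambda x,y,z:pix('top',(x+.5)/4.5-.5+135,(y+.5)/4.5-.5+170,z)
print('handle',a(340,172,120),a(351,324,120))
print('lid',a(392,66,115),a(428,432,115),a(640,48,115),a(682,405,115))
print('tray',[b(*p,16) for p in [(112,78),(414,99),(370,505),(55,478)]])
for n,f,r in [('A',(662,134),(660,103)),('B',(520,242),(510,216)),('C',(611,407),(604,387))]:
    print(n,b(*f,3),b(*r,67), proj('scene',b(*f,3)))
print('marker',a(195,568,8),a(350,484,8),'pen',a(495,538,5),a(678,545,5))
E
```

```text
handle [613.469  11.448 120.   ] [503.987   4.746 120.   ]
lid [692.567 -26.395 115.   ] [427.989 -47.901 115.   ] [ 703.838 -204.326  115.   ] [ 444.825 -224.881  115.   ]
tray [array([667.138, 463.378,  16.   ]), array([650.496, 264.55 ,  16.   ]), array([383.74 , 287.725,  16.   ]), array([403.423, 489.32 ,  16.   ])]
A [628.203 102.675   3.   ] [632.181  99.428  67.   ] [238.124 253.343]
B [556.531 195.619   3.   ] [559.909 193.84   67.   ] [221.123 281.471]
C [446.777 135.556   3.   ] [450.364 134.115  67.   ] [274.723 294.199]
marker [343.927 122.492   8.   ] [404.671   7.811   8.   ] pen [363.645 -98.932   5.   ] [ 356.866 -233.978    5.   ]
```

All six tubes are there, and the geometry agrees between cameras. The bin is at about (568,-130), turned about 4.5°. Next I grip the handle bar with the tool pointing down and swing the lid along its arc.

```bash
cat >> h.py <<'E'
be=np.radians(4.4); X=np.array([np.sin(be),-np.cos(be),0]); Y=np.array([np.cos(be),np.sin(be),0]); Z=np.array([0,0,1.])
H=np.array([558.7,8.1,113])+219*X
QL=R.from_matrix(np.c_[Y,X,-Z]).as_quat()
def bar(th): return H+219*(-np.cos(th)*X+np.sin(th)*Z)+7*(np.cos(th)*Z+np.sin(th)*X)
def tcp(th,dz=0): return bar(th)+[0,0,61+dz]
def rep(*a): s=env.read_state(); print(*a,'t',round(s['time_s'],1),'F',s['force'],'w',round(s['width'],1),'g',round(s['grip_force'],1),s['tool_pos'])
E
python3 - <<'E'
from h import *
set_gripper(34)
env.reach(tcp(0,110),QL); rep('above')
print(env.move_l(tcp(0,0),f_stop=10,rate=100)); rep('down')
cv2.imwrite('pics/w1.png',viewer.camera('wrist'))
E
```

```text
above t 3.6 F [ 0.299 -0.442  0.487] w 34.2 g 0.0 [558.764   7.42  290.993]
False
down t 4.8 F [-0.048 -0.49   0.053] w 33.8 g 0.0 [559.136   8.105 181.602]
```

View pics/w1.png

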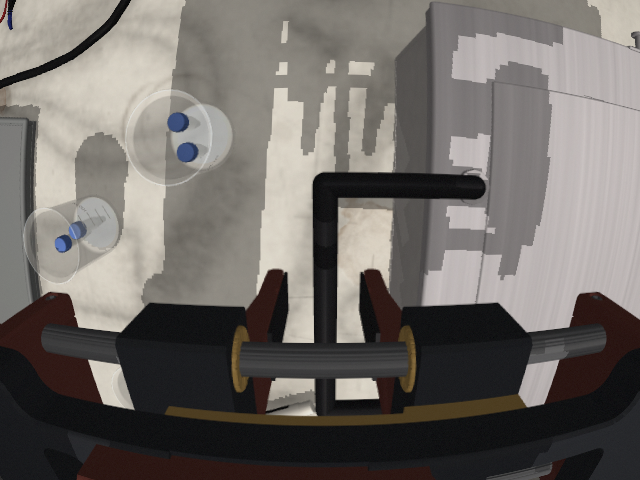

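The wrist view shows the bar at about column 325, centred between the fingers at about 280 and 370. I'll grip it and swing the lid over.

```bash
python3 - <<'E'
from h import *
set_gripper(0); rep('grip')
for th in np.linspace(0,1.86,12)[1:]:
    env.move_l(tcp(th),rate=130); rep(round(th,2))
E
```

```text
grip t 5.4 F [ 0.044 -5.528  2.009] w 9.2 g 30.0 [558.843   7.501 181.21 ]
0.17 t 5.8 F [ 2.542 -4.236 -6.389] w 9.2 g 30.0 [559.114   3.378 217.646]
0.34 t 6.3 F [ 2.712 -0.222 -6.724] w 9.0 g 30.0 [559.855  -6.475 252.723]
0.51 t 6.7 F [ 2.933  5.827 -4.18 ] w 8.9 g 30.0 [561.052 -21.964 286.053]
0.68 t 7.2 F [0.892 9.64  2.205] w 9.5 g 30.0 [562.707 -42.652 316.461]
0.85 t 7.6 F [-1.064 13.637  9.348] w 9.2 g 30.0 [564.734 -68.192 343.387]
1.01 t 8.0 F [-4.719 12.874 15.255] w 9.1 g 30.0 [567.176 -98.616 365.416]
1.18 t 8.4 F [-4.956  9.049 16.493] w 9.2 g 30.0 [ 569.85  -132.978  381.465]
1.35 t 8.9 F [-4.632  3.277 14.947] w 9.1 g 30.0 [ 572.682 -169.553  391.129]
1.52 t 9.3 F [-1.692  0.586 10.727] w 9.3 g 30.0 [ 575.595 -206.991  394.278]
1.69 t 9.8 F [ 0.273 -2.171  6.837] w 9.1 g 30.0 [ 578.475 -243.961  390.951]
1.86 t 10.2 F [ 2.887 -1.617  2.512] w 9.1 g 30.0 [ 581.245 -279.708  381.568]
```

```bash
cat >> h.py <<'E'
def tool(head,pitch,roll=0):
    """tool z along heading, pitch below level, tool x up side; roll about world heading axis"""
    h=np.array([np.cos(head),np.sin(head),0])
    z=np.cos(pitch)*h-np.sin(pitch)*Z
    y=np.cross(Z,h) ; x=np.cross(y,z)
    m=R.from_rotvec(roll*h)*R.from_matrix(np.c_[x,y,z])
    return m
def tp(g,m): return np.asarray(g,float)-61*m.as_matrix()[:,2]
E
python3 - <<'E'
from h import *
set_gripper(34); env.hold(0.3); rep('rel')
env.move_l(tcp(1.86,90),rate=150); rep('up')
env.move_l([500,-40,470]); env.hold(.1)
cv2.imwrite('pics/s2.png',viewer.camera('scene'));cv2.imwrite('pics/t2.png',viewer.camera('top'));rep()
print(env.read_state()['qpos'])
B={'A':(630,101),'B':(558,195),'C':(448,135)}
for flip in (0,1):
  for n,p in B.items():
    for pd in (20,30,40,50):
      for dh in (-20,0,20):
        m=tool(np.arctan2(p[1],p[0])+np.radians(dh),np.radians(pd))
        if flip: m=m*R.from_euler('z',np.pi)
        q=env.ik(tp((*p,40),m),m.as_quat())
        if q is not None: print(flip,n,pd,dh,np.array(q))
E
```

```text
rel t 11.1 F [-0.39   0.171 -0.229] w 33.8 g 0.0 [ 580.805 -279.216  381.938]
up t 11.8 F [-0.056  0.89  -0.826] w 34.2 g 0.0 [ 580.488 -279.039  470.954]
t 13.9 F [-0.551  0.147 -0.03 ] w 34.5 g 0.0 [500.101 -40.347 469.904]
[-0.104  0.076  1.7   -0.     1.366  1.39 ]
0 A 20 -20 [0.369 0.983 2.156 3.701 1.219 1.569]
0 A 20 0 [0.126 0.996 2.209 3.11  1.285 1.569]
0 A 20 20 [-0.112  0.983  2.156  2.521  1.22   1.572]
0 A 30 -20 [0.341 0.869 2.154 3.713 0.946 1.497]
0 A 30 0 [0.128 0.873 2.203 3.109 0.981 1.573]
0 A 30 20 [-0.081  0.869  2.154  2.508  0.95   1.652]
0 A 40 -20 [0.307 0.772 2.124 3.776 0.665 1.382]
0 A 40 0 [0.13  0.768 2.166 3.106 0.666 1.58 ]
0 A 40 20 [-0.044  0.772  2.124  2.441  0.673  1.777]
0 A 50 -20 [0.271 0.701 2.07  3.976 0.396 1.14 ]
0 A 50 0 [0.133 0.694 2.103 3.093 0.354 1.597]
0 A 50 20 [-0.004  0.701  2.07   2.232  0.41   2.032]
0 B 20 -20 [0.574 1.007 2.242 3.71  1.312 1.632]
0 B 20 0 [0.299 1.031 2.295 3.106 1.406 1.564]
0 B 20 20 [0.03  1.007 2.242 2.506 1.307 1.503]
0 B 30 -20 [0.542 0.879 2.245 3.702 1.032 1.56 ]
0 B 30 0 [0.301 0.891 2.295 3.107 1.0
[... 2183 characters left out ...]
 B 50 20 [ 0.155  0.682  2.168  2.335  0.467 -1.242]
1 C 20 -20 [ 0.657  1.155  2.446  3.804  1.579 -1.276]
1 C 20 0 [ 0.232  1.239  2.503  3.082  1.822 -1.606]
1 C 20 20 [-0.175  1.155  2.446  2.387  1.55  -1.9  ]
1 C 30 -20 [ 0.601  0.987  2.468  3.722  1.304 -1.374]
1 C 30 0 [ 0.238  1.046  2.523  3.094  1.474 -1.594]
1 C 30 20 [-0.112  0.987  2.468  2.476  1.286 -1.793]
1 C 40 -20 [ 0.535  0.819  2.457  3.679  0.987 -1.481]
1 C 40 0 [ 0.244  0.849  2.504  3.1    1.084 -1.582]
1 C 40 20 [-0.038  0.819  2.457  2.523  0.98  -1.673]
1 C 50 -20 [ 0.468  0.679  2.416  3.696  0.658 -1.609]
1 C 50 0 [ 0.25   0.687  2.452  3.099  0.696 -1.571]
1 C 50 20 [ 0.038  0.679  2.416  2.504  0.66  -1.527]
```

View pics/s2.png

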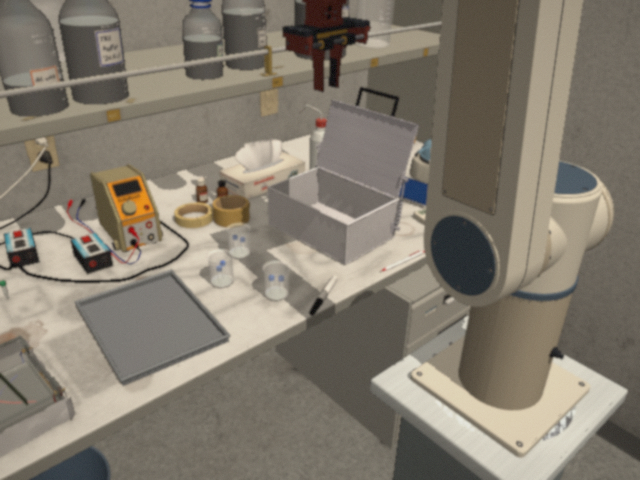

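The lid stands open on its springs, and the beakers haven't moved. Next I check that the pick, pour and place poses are reachable with the wrist flipped and the camera side up.

```bash
cat >> h.py <<'E'
F1=R.from_euler('z',np.pi)
def tl(head,pitch,roll=0): return tool(head,np.radians(pitch),np.radians(roll))*F1
G=np.array([565,-75,270.])
HP=np.arctan2(-75,565)
def fk(g,head,pitch,roll=0): m=tl(head,pitch,roll); return tp(g,m),m.as_quat()
PL=dict(C=(585,420),B=(560,310),A=(455,380))
E
python3 - <<'E'
from h import *
for hd in (-20,0,20):
 for ro in (0,45,90,120,130):
  print('pour',hd,ro,env.ik(*fk(G,HP+np.radians(hd),35,ro)))
for n,p in PL.items():
  for z in (45,150): print(n,z,env.ik(*fk((*p,z),np.arctan2(p[1],p[0]),35)))
for z in (38,200): print(z,env.ik(*fk((448,135,z),np.arctan2(135,448),35)))
E
```

```text
pour -20 0 [ 0.066  0.203  2.265  4.295  0.485 -2.341]
pour -20 45 [-0.266  0.276  2.389  2.788  0.696 -0.512]
pour -20 90 [-0.426  0.655  2.419  2.584  1.513  0.036]
pour -20 120 [-0.352  0.915  2.367  2.704  1.99   0.38 ]
pour -20 130 [-0.298  0.98   2.341  2.804  2.119  0.539]
pour 0 0 [-0.168  0.171  2.311  3.042  0.301 -1.497]
pour 0 45 [-0.507  0.32   2.299  2.024  0.853 -0.174]
pour 0 90 [-0.63   0.652  2.271  2.024  1.474  0.197]
pour 0 120 [-0.575  0.877  2.252  2.156  1.854  0.453]
pour 0 130 [-0.533  0.942  2.246  2.233  1.977  0.563]
pour 20 0 [-0.396  0.203  2.265  1.908  0.523 -0.769]
pour 20 45 [-0.621  0.401  2.136  1.539  1.077 -0.016]
pour 20 90 [-0.691  0.686  2.068  1.619  1.551  0.387]
pour 20 120 [-0.66   0.866  2.072  1.775  1.826  0.65 ]
pour 20 130 [-0.636  0.919  2.082  1.847  1.914  0.747]
C 45 [ 0.598  0.818  2.02   3.108  0.656 -1.559]
C 150 [ 0.598  0.595  2.043  3.096  0.456 -1.544]
B 45 [ 0.476  0.805  2.186  3.108  0.81  -1.565]
B 150 [ 0.476  0.542  2.212  3.097  0.573 -1.55 ]
A 45 [ 0.662  0.812  2.281  3.107  0.912 -1.569]
A 150 [ 0.662  0.517  2.31   3.096  0.646 -1.554]
38 [ 0.241  0.952  2.517  3.097  1.287 -1.588]
200 [ 0.241  0.286  2.553  3.072  0.657 -1.546]
```

```bash
cat >> h.py <<'E'
G=np.array([585,-80,265.]); HP=np.arctan2(-80,585)-np.radians(20)
def caps(im=None):
    im=viewer.camera('top') if im is None else im
    hsv=cv2.cvtColor(im,cv2.COLOR_BGR2HSV); m=cv2.inRange(hsv,(105,110,60),(130,255,255)); m[:,:140]=0;m[:,310:]=0;m[:170]=0;m[290:]=0
    n,_,s,c=cv2.connectedComponentsWithStats(m); return [(*c[i].round(1),int(s[i,4])) for i in range(1,n)]
def pick(p,z=38,pitch=35,back=95):
    hd=np.arctan2(p[1],p[0]); g=np.array([*p,z]); h=np.array([np.cos(hd),np.sin(hd),0])
    pos,q=fk(g,hd,pitch); m=tl(hd,pitch).as_matrix()[:,2]
    env.reach(pos-m*back+[0,0,60],q); rep('pre')
    env.move_l(pos-m*back,rate=200)
    print(env.move_l(pos,rate=120,f_stop=12)); rep('at')
def lift(p,z=38,pitch=35):
    hd=np.arctan2(p[1],p[0]); set_gripper(20); rep('gripped')
    env.move_l(fk((*p,190),hd,pitch)[0],rate=220); rep('lifted')
def pour():
    for r in (45,90): env.reach(*fk(G,HP,35,r)); rep(r)
    for r in range(100,133,6): env.reach(*fk(G,HP,35,r))
    env.hold(.6); rep('poured')
E
python3 - <<'E'
from h import *
print(caps(cv2.imread('pics/top0.png'))); print(caps(cv2.imread('pics/t2.png')))
p=(448,135)
hd=np.arctan2(p[1],p[0])
set_gripper(86)
env.reach(*fk((448,135,330),hd,35)); rep('high')
pick(p)
cv2.imwrite('pics/s3.png',viewer.camera('scene'))
E
```

```text
[(np.float64(279.9), np.float64(193.3), 9), (np.float64(282.1), np.float64(199.3), 9), (np.float64(251.0), np.float64(219.0), 9), (np.float64(245.2), np.float64(223.0), 10), (np.float64(267.0), np.float64(256.0), 9), (np.float64(272.0), np.float64(261.0), 9)]
[(np.float64(279.9), np.float64(193.3), 9), (np.float64(282.1), np.float64(199.4), 7), (np.float64(251.0), np.float64(219.0), 9), (np.float64(245.3), np.float64(222.9), 9), (np.float64(267.0), np.float64(256.0), 9), (np.float64(272.0), np.float64(261.0), 9)]Traceback (most recent call last):
  File "<stdin>", line 6, in <module>
station.IKError: the arm cannot take that pose within its joint ranges
```

```bash
cat >> h.py <<'E'
def pick(p,z=38,pitch=35):
    hd=np.arctan2(p[1],p[0])
    env.reach(*fk((*p,160),hd,pitch)); rep('pre')
    print(env.move_l(fk((*p,z),hd,pitch)[0],rate=120,f_stop=12)); rep('at')
E
python3 - <<'E'
from h import *
p=(448,135)
env.reach(*fk((570,60,300),.1,35)); rep('high')
pick(p)
cv2.imwrite('pics/s3.png',viewer.camera('scene'))
E
```

```text
high t 17.4 F [ 0.552 -0.034  0.644] w 85.7 g 0.0 [520.609  55.027 335.345]
pre t 18.2 F [ 0.773 -0.26   0.418] w 86.3 g 0.0 [401.347 120.807 195.34 ]
False
at t 19.3 F [0.461 0.95  1.054] w 86.0 g 0.0 [400.527 120.577  73.674]
```

View pics/s3.png

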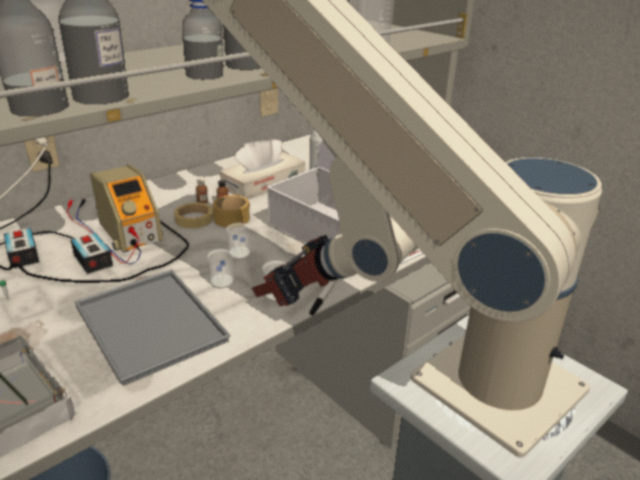

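The gripper straddles the near beaker at about (275,275), and everything else is where it was. I'll grip, lift and pour.

```bash
python3 - <<'E'
from h import *
p=(448,135)
lift(p)
pour()
cv2.imwrite('pics/s4.png',viewer.camera('scene'))
E
```

```text
gripped t 20.0 F [-0.355  0.093  2.717] w 56.1 g 29.9 [400.247 120.577  73.194]
lifted t 20.8 F [ 0.08  -0.444 -1.247] w 56.1 g 30.0 [399.887 120.524 224.707]
45 t 21.8 F [ 0.108 -0.391 -1.52 ] w 56.4 g 30.0 [528.592 -78.148 287.968]
90 t 22.6 F [ 0.055 -0.367 -1.47 ] w 55.8 g 30.0 [524.549 -87.031 264.544]
poured t 24.8 F [ 0.033 -1.203 -0.485] w 55.9 g 30.0 [528.299 -80.427 242.531]
```

View pics/s4.png

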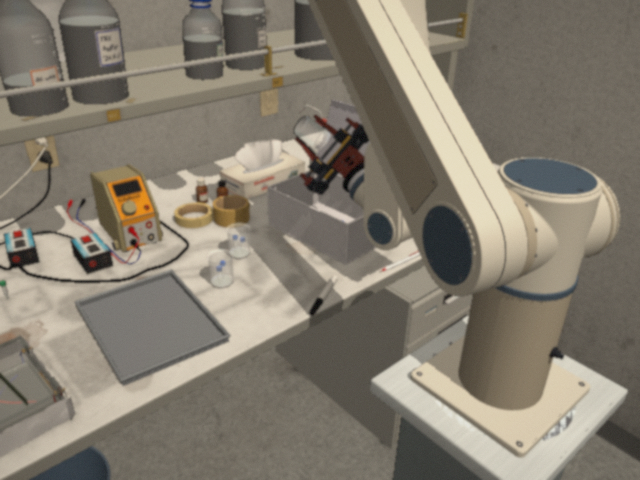

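```bash
cat >> h.py <<'E'
def place(p,z=41,pitch=35):
    for r in (90,45): env.reach(*fk(G,HP,35,r))
    hd=np.arctan2(p[1],p[0])
    env.reach(*fk((*p,180),hd,pitch))
    env.move_l(fk((*p,65),hd,pitch)[0],rate=180)
    print('touch',env.move_l(fk((*p,z),hd,pitch)[0],rate=40,f_stop=5)); rep('placed')
    set_gripper(82); env.hold(.2)
    env.move_l(fk((*p,180),hd,pitch)[0],rate=200); rep('up')
E
python3 - <<'E'
from h import *
place(PL['C']); 
env.hold(.05); im=viewer.camera('top'); cv2.imwrite('pics/t5.png',im); print(caps(im))
cv2.imwrite('pics/t5a.png',cv2.resize(im[165:300,145:415],None,fx=2.9,fy=2.9,interpolation=cv2.INTER_CUBIC))
E
```

```text
touch True
placed t 29.4 F [-1.162 -0.793  3.753] w 56.2 g 29.9 [544.363 390.91   77.202]
up t 31.1 F [-0.291  0.919 -0.376] w 82.1 g 0.0 [543.993 390.593 214.171]
[(np.float64(279.9), np.float64(193.3), 9), (np.float64(282.1), np.float64(199.3), 9), (np.float64(251.0), np.float64(219.0), 9), (np.float64(245.7), np.float64(223.0), 7)]
```

View pics/t5a.png

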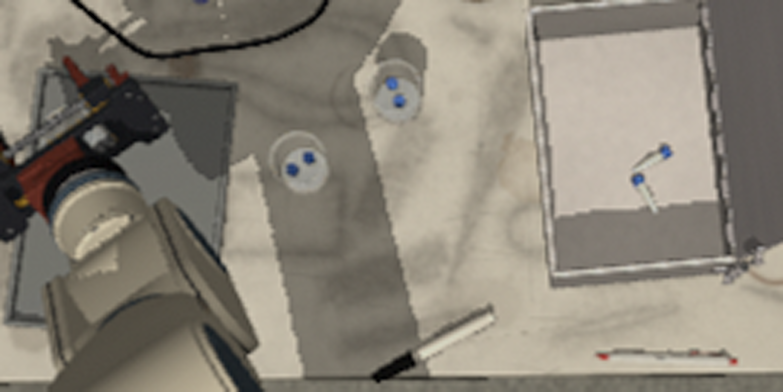

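Both tubes lie in the bin at about (640,170) in the crop, and the other two beakers haven't moved. Beaker B is next.

```bash
python3 - <<'E'
from h import *
p=(558,195)
set_gripper(86); pick(p); lift(p); pour(); place(PL['B'])
im=viewer.camera('top'); print(caps(im))
p=(630,101); hd=np.arctan2(p[1],p[0])
env.reach(*fk((*p,200),hd,35)); env.hold(.05)
im=viewer.camera('top'); print(caps(im)); cv2.imwrite('pics/t6.png',im)
cv2.imwrite('pics/t6a.png',cv2.resize(im[165:300,145:415],None,fx=2.9,fy=2.9,interpolation=cv2.INTER_CUBIC))
E
```

```text
pre t 32.4 F [-0.137  0.336 -0.631] w 86.0 g 0.0 [511.782 179.209 195.482]
False
at t 33.5 F [ 0.186 -0.407  0.24 ] w 86.0 g 0.0 [510.997 178.709  73.49 ]
gripped t 34.1 F [-2.486 -0.044  3.122] w 56.7 g 29.9 [510.945 178.603  73.333]
lifted t 35.0 F [-0.208 -0.168 -1.295] w 56.6 g 30.0 [510.361 178.333 224.273]
45 t 36.1 F [-0.519  0.751 -0.478] w 56.4 g 30.0 [529.13  -78.228 288.657]
90 t 36.9 F [ 0.756  0.195 -0.685] w 55.8 g 30.0 [524.807 -87.152 264.553]
poured t 39.0 F [-0.134  0.272 -0.854] w 56.3 g 30.0 [528.298 -80.428 242.516]
touch True
placed t 43.2 F [-1.559 -0.448  4.778] w 56.4 g 29.9 [516.375 285.842  77.357]
up t 44.9 F [ 0.37   0.42  -0.045] w 81.8 g 0.0 [515.924 285.609 214.393]
[(np.float64(283.2), np.float64(198.0), 5)]
[]
```

View pics/t6a.png

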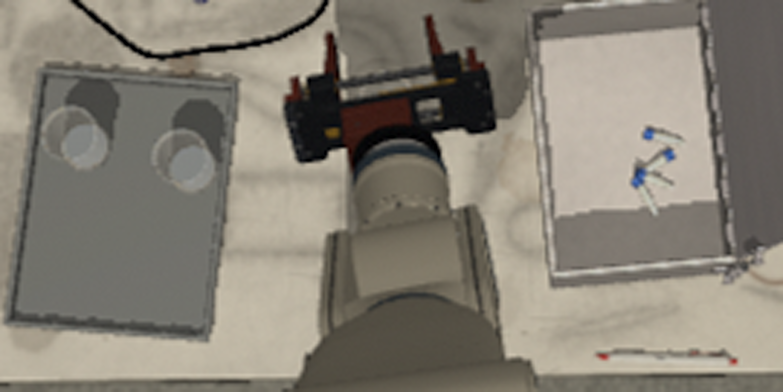

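Two beakers stand upright in the tray and four tubes are in the bin. The cap reading for beaker A was partly hidden, so I back off and check it.

```bash
python3 - <<'E'
from h import *
p=(480,300); env.reach(*fk((*p,200),np.arctan2(p[1],p[0]),35)); env.hold(.05)
im=viewer.camera('top'); print(caps(im)); cv2.imwrite('pics/t7.png',im)
cv2.imwrite('pics/t7a.png',cv2.resize(im[165:240,235:325],None,fx=6,fy=6,interpolation=cv2.INTER_CUBIC))
E
```

```text
[(np.float64(283.2), np.float64(198.0), 5)]
```

View pics/t7a.png

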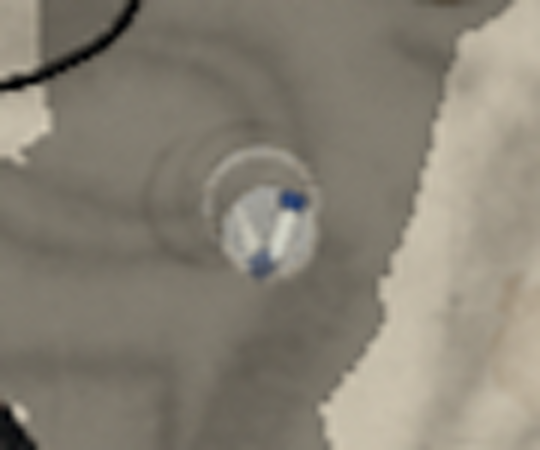

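Beaker A was knocked aside. Its foot is now at (270,232) in the crop and its rim at (263,203), and it still stands upright with its tubes leaning. I'll re-measure it and pick it.

```bash
python3 - <<'E'
from h import *
c=lambda x,y,z:pix('top',(x+.5)/6-.5+235,(y+.5)/6-.5+165,z)
f=c(270,232,3); r=c(263,203,67); print(f,r)
p=tuple((.6*f+.4*r)[:2]); print(p)
set_gripper(86); pick(p); lift(p); pour(); place(PL['A'])
env.reach(*fk((540,60,300),.1,35)); env.hold(.05)
im=viewer.camera('top'); cv2.imwrite('pics/t8.png',im)
cv2.imwrite('pics/t8a.png',cv2.resize(im[165:300,145:415],None,fx=2.9,fy=2.9,interpolation=cv2.INTER_CUBIC))
E
```

```text
[616.492 109.011   3.   ] [614.874 107.573  67.   ]
(np.float64(615.8446265154219), np.float64(108.43595081062722))
pre t 48.2 F [-0.54   1.06   0.628] w 86.5 g 0.0 [566.121 100.217 194.96 ]
False
at t 49.4 F [ 0.543 -0.238 -0.31 ] w 86.3 g 0.0 [566.775  99.937  73.578]
gripped t 50.0 F [-0.898 -1.331  3.72 ] w 55.0 g 29.9 [566.757  99.761  73.314]
lifted t 50.8 F [-0.534 -0.698 -1.042] w 55.3 g 30.0 [566.12   99.691 224.136]
45 t 51.8 F [ 0.487 -0.455 -1.282] w 55.3 g 30.0 [529.241 -78.431 288.628]
90 t 52.6 F [ 0.117  0.192 -0.9  ] w 55.4 g 30.0 [524.866 -87.257 264.478]
poured t 54.7 F [-0.26  -0.48  -1.099] w 54.9 g 30.0 [528.297 -80.437 242.502]
touch True
placed t 59.2 F [-0.402 -0.875  3.662] w 55.7 g 29.9 [416.705 348.029  77.26 ]
up t 60.9 F [-1.122 -0.064 -0.439] w 82.4 g 0.0 [416.425 347.752 214.515]
```

View pics/t8a.png

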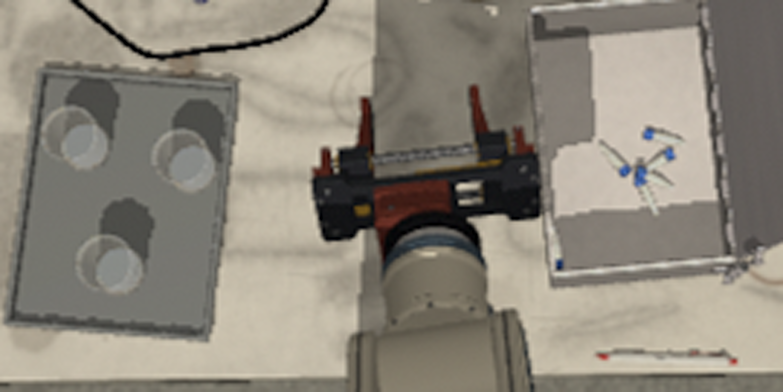

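All three beakers stand in the tray. Five tubes are clear on the bin floor, and the sixth seems to be against the left wall near the front corner at about (557,250). I'll zoom in to confirm it is inside.

```bash
python3 - <<'E'
from h import *
env.reach(*fk((520,200,300),.3,35)); env.hold(.05)
im=viewer.camera('top'); cv2.imwrite('pics/t9.png',im)
cv2.imwrite('pics/t9a.png',cv2.resize(im[205:270,320:400],None,fx=9,fy=9,interpolation=cv2.INTER_CUBIC))
E
```

```text
(no output)
```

View pics/t9a.png

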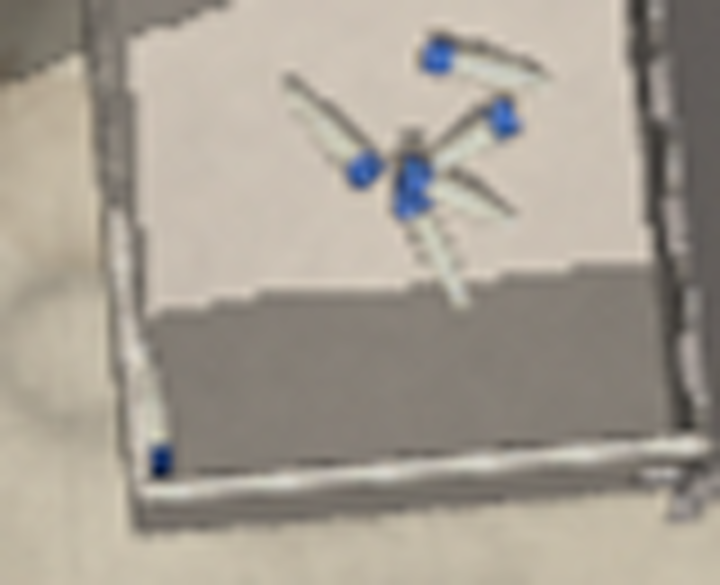

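The sixth tube lies inside the bin along the left wall at about (155,420), so all six are in. Next I close the lid slowly, holding the bar the whole way down.

```bash
python3 - <<'E'
from h import *
env.reach(*fk((570,60,330),.1,35))
set_gripper(34)
env.move_joints([-0.104,.076,1.7,0,1.366,1.39]); rep('a')
env.move_l(tcp(1.87,90),rot=QL,rate=150); rep('b')
print(env.move_l(tcp(1.87),rate=80,f_stop=8)); rep('c')
set_gripper(0); rep('grip')
for th in np.linspace(1.87,0,14)[1:]:
    env.move_l(tcp(th),rate=80); rep(round(th,2))
E
```

```text
a t 67.1 F [-0.42  -0.797  0.115] w 33.7 g 0.0 [500.021 -40.016 469.326]
b t 68.9 F [ 0.111 -0.268 -0.653] w 34.1 g 0.0 [ 580.894 -280.639  471.391]
False
c t 70.2 F [0.103 0.347 0.732] w 33.8 g 0.0 [ 581.219 -281.419  381.896]
grip t 70.7 F [-0.056 -2.432  2.619] w 9.2 g 30.0 [ 581.16  -281.788  381.741]
1.73 t 71.3 F [-0.147 -1.992  6.26 ] w 9.3 g 30.0 [ 578.797 -250.914  389.923]
1.58 t 71.8 F [ 2.074 -0.973  3.176] w 9.1 g 30.0 [ 576.394 -219.734  392.804]
1.44 t 72.3 F [ 4.907 -0.078 -2.061] w 9.5 g 30.0 [ 573.846 -187.682  391.503]
1.29 t 72.9 F [ 5.196  0.662 -3.658] w 9.5 g 30.0 [ 571.323 -156.138  386.017]
1.15 t 73.4 F [ 4.351  0.488 -3.717] w 9.0 g 30.0 [ 569.014 -126.084  376.162]
1.01 t 74.0 F [ 4.274  1.084 -4.338] w 9.3 g 30.0 [566.785 -98.157 361.95 ]
0.86 t 74.5 F [ 3.987  1.345 -5.179] w 8.8 g 30.0 [564.795 -72.664 344.059]
0.72 t 75.1 F [ 2.601  1.292 -5.127] w 9.2 g 30.0 [563.023 -49.943 322.653]
0.58 t 75.6 F [ 2.344  0.035 -3.98 ] w 9.2 g 30.0 [561.559 -30.674 298.345]
0.43 t 76.1 F [ 3.361 -1.444 -5.52 ] w 9.2 g 30.0 [560.452 -14.706 271.471]
0.29 t 76.7 F [ 2.794 -1.188 -5.045] w 8.9 g 30.0 [559.636  -2.801 242.263]
0.14 t 77.2 F [ 2.685 -3.005 -5.221] w 9.2 g 30.0 [559.026   4.744 211.404]
0.0 t 77.8 F [-1.079 -6.088 10.362] w 9.1 g 30.0 [559.289   7.566 181.526]
```

The wrist force has gone to +10 N, so the lid is resting on the bin. I'll release, back away and take a last look.

```bash
python3 - <<'E'
from h import *
set_gripper(34); env.hold(.3)
env.move_l(tcp(0,130),rate=120); env.move_joints([-1.276,0.423,1.63,0,1.089,-0.019]); env.hold(.5); rep()
im=viewer.camera('top'); cv2.imwrite('pics/t10.png',im)
cv2.imwrite('pics/t10a.png',cv2.resize(im[165:300,145:415],None,fx=2.9,fy=2.9,interpolation=cv2.INTER_CUBIC))
E
```

```text
t 82.9 F [-0.184 -0.861 -0.365] w 34.0 g 0.0 [ 192.953 -594.279  302.689]
```

View pics/t10a.png

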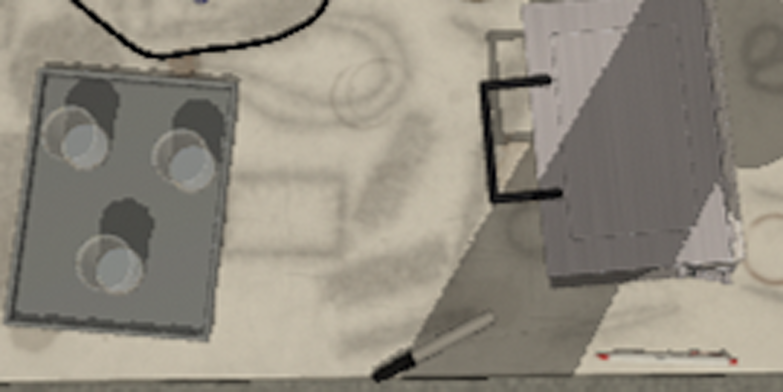

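The lid is closed, with the handle at about (488,140) as at the start. The three beakers stand upright in the tray, and the marker and ballpoint pen are untouched. Handing in.

```bash
python3 -c "
from station import workorder
print(workorder.sign_off())"
```

```text
the job is handed in; nothing more can be done
None
```

The job is handed in at about 83 s: all six tubes are in the bin, the three empty beakers stand upright in the wash tray, and the lid was eased fully shut; the hand-in call gave no verdict.

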